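# Hang the bedside ledge on the headboard rail

### The arm

A 6-joint arm with a two-finger parallel gripper is mounted at the origin on the work surface. World frame = base frame: x ahead of the robot, y to its left, z up, the work surface at z = 0. Lengths are in m, angles in rad, forces in N, time in s.
With the tool pointing down it reaches from about 0.25 to 0.775 m from the base axis. Payload 4 kg.
Tool frame: the origin (TCP) lies on the centre line of the jaws, within the pads' length; the fingertips stand robot.finger_overhang ahead of it and the grasp point (between the pads) lies 3 mm ahead of it (robot.finger_overhang is the distance from the TCP to the fingertips, in m); z points along the fingers, y is the line along which they close (so a half turn about z gives the same grasp; the last joint's range is limited). The gripper opens to 94 mm and grips with 3 to 60 N. Pads are 16 mm wide; open, the fingers measure 119 mm over their backs; the gripper's body (75 mm by 177 mm) begins 78 mm behind the grasp point.
Start: joints at [1.131, 0.087, 1.371, -0, 1.684, -0.103], TCP at [0.182, 0.519, 0.228] pointing down, gripper open.
Joint ranges: [-3.1, 3.1], [-0.76, 2.03], [0.27, 2.55], [-1.08, 4.22], [0.17, 2.65], [-2.57, 2.57]. Speed limits (rad/s): [2.79, 2.79, 3.14, 3.14, 3.14, 3.14].

### API

Orientations are given as a unit quaternion [w, x, y, z].
In Python, from plant import robot gives the robot as it stands.
- The arm moves only by the tool inch_along, called after "Call:" as name([rows], argument=value, ...), one row to a line, values as JSON. Schema: {"type":"object","properties":{"rows":{"type":"array","items":{"type":"array","items":{"type":"number"},"minItems":5,"maxItems":5},"minItems":1,"maxItems":8},"squeeze":{"type":"number"},"only":{"type":"string"},"quiet":{"type":"boolean"},"lines":{"type":"string"}},"required":["rows"],"additionalProperties":false}. rows is a list of rows, 1 to 8 of them, each of 5 numbers: dx, dy, dz in m, then a turn about the tool's z in rad, then the finger opening in m; each row is the pose to reach, as a shift and turn from the pose commanded when the call began, along the tool's axes at that moment; what a row does not reach only later rows make up. A row lasts 1/8 s, in which the tool goes at most 0.0625 m and 0.188 rad, less where a joint would pass 70% of its speed; a pose out of reach is approached as far as the arm can. The fingers move at their own pace and stop on an object; squeeze is the grip in N (left out, the last holds). Time passes only in rows, so rows that do not move let the fingers close. The tool returns the time, the measured TCP pose, the force, the opening and the grip force at its end. only (a regular expression) keeps the lines of the reply that match it, lines (a string "A,B") keeps lines A to B, and quiet returns only ok. Input that does not fit is refused with a message, and nothing moves.
- robot.read_state(): the state, without advancing time (a new reading comes with each control period).
- robot.snapshot(name): name is "scene" or "top" or "wrist"; returns a dict with "image" (384x512x3 uint8, red, green, blue), "vertical_fov" (degrees; the focal length in pixels is half the picture's height over the tangent of half this angle, whatever the lens; pixels are square), "cx", "cy" (the principal point, pixels), "world_from_camera" (4x4, takes a point from camera to world coordinates); the wrist camera has in their place "tool_from_camera" (4x4, takes a point from camera to tool coordinates, whose origin is the TCP and whose axes are the flange's). Camera axes: x right, y up, looking along -z (the intrinsics and any distortion apply to the point x, -y, -z); pixel columns grow to the right and rows downward; lengths in m; the calibration is good to about 2 mm. The wrist camera is an equidistant fisheye: a pixel r from the principal point sees the ray r / f radians off the axis. A picture is of the moment at which its call begins: read the wrist's pose just before it. There is no depth.
- robot.finish_job(): hands the job in; it is judged then, once.
The state is a dict: "time_s": time; "joints": joint angles; "qd": joint speeds; "tau": joint torques, N m; "tool_pos": TCP position; "tool_rot": TCP orientation; "ft_force": force on the tool from outside, world axes, zero at the start; "moment": the same for the moment, N m; "grip_width": finger opening in m; "grip_force": force on a finger pad.
Only numpy, scipy, OpenCV 4.12 (cv2) and the standard library are available. Lean on these libraries where they do the work, as an engineer would, in place of code of your own. Each camera call takes 0.05 s, during which the arm holds its last target. There are 200 camera calls.

### The job

The little brass and wood bedside ledge is lying on its side: stand it up on its tray on the open table and let go of it, then take it by the web in its middle and hang it on the slotted rail of the headboard panel, both claws through the slots, pressed down with the locking slider until it is fully home. Press firmly but do not force it, and leave the other things on the table where they are.

Things in the scene. Friction and masses are not known exactly. Their poses are not given: they have to be found in the camera images.
- ledge: The ledge, an L-shaped bracket 80 mm wide, 0.15 to 0.26 kg. Origin: middle of the lower edge of its back face; z up the plate, x to the back (claw side), y across. Brass back plate x -12..0, y -40..40, z 0..110 mm; dark wood tray x -110..-12, z 0..10, flat below, brass front edging to z 20; brass web y -7..7, x -87..-12, z 10..70. Stands stably on its tray.
- ledge_corner (a point): Middle of the plate's thickness off its -y edge, ledge frame (-6, -30, 62) mm. The ledge starts lying on its +y side, 80 mm tall, this edge up, plate top towards the robot within 35 degrees. Can be pinched across the plate's 12 mm (closing along ledge x), fingers tilted 45 degrees along ledge (0, 1, -1): clear of claws and web. Grip hard (about 60 N) or it sags in the fingers.
- ledge_web (a point): Point on the ledge's web where it is well pinched from above across its 14 mm when the ledge stands: ledge frame (-55, 0, 55) mm, that is 15 mm below the web's top edge and 45 mm above the tray; axes as the ledge's.
- ledge_claw (a point): Middle of the back face at the underside of the upper claw's stem, ledge frame (0, 0, 85) mm; the lower claw is 60 mm below. Each steel claw is 6 mm wide, centred on y = 0: a stem 10 mm high (z 85..95 and 25..35) and 5.6 mm long, then a tooth 5 mm thick that reaches 10 mm below the stem; the claws stick out 10.6 mm behind the plate.
- rail: Headboard panel, fixed, 260 mm wide, 233 mm high, on the robot's right: wood with a flush slotted steel rail down its middle. Origin on the table under the middle of its front face (plane x = 0); x points into the panel, z up. Sheet 4 mm thick, hollow 20 mm behind; two slots 10 mm wide on y = 0, z 105..131 and 165..191 mm. The wood leaves no room for a finger behind the ledge's plate.
- home (a point): Where the ledge's origin must end, axes along the rail's: rail frame (0, 0, 80) mm, on the front face. The teeth pass through the slots when the ledge is 10 to 16 mm (best 13) above home; with the plate against the rail it is let down behind the sheet; at home the stems rest on the slots' lower edges.
- lock (a joint): The locking slider, a steel shoulder 34 mm wide and 16 mm proud of the rail below the slots; 0 = up (its start), grows downwards in m, up to 0.010. A hooked ledge let down rests on it 7 mm above home; its friction of about 12 N carries the ledge, so it must be pressed. It stays where it is left; it reads 0.007 with the ledge home.
- lock_top (a point): Middle of the slider's top face, rail frame (-8.5, 0, 87) mm when up.
- clock: Bystander: black alarm clock, 50 x 100 x 75 mm; origin under its centre.
- mug: Bystander: white mug, 80 mm across, 90 mm high; origin under its centre.
- book: Bystander: blue hardback lying flat, 135 x 200 x 25 mm; origin under its centre.
- bottle: Bystander: clear water bottle, 64 mm across, 200 mm high; origin under its centre.
- screwdriver: Bystander: screwdriver lying on the table to the robot's left, near the ledge; origin under its middle, handle to its -x.
- remote: Bystander: black remote control lying flat, 45 x 160 x 18 mm; origin under its centre. The table from x 0.40 to 0.60 and y -0.14 to 0.06 m (world) is kept clear: room to stand the ledge.

How it is judged:
On the way:
1. the ledge stands on its tray on the table, let go of and still (angle between ledge's own z axis and vertical below 0.1 rad and height (world z) of ledge below 0.006 m and contact force between ledge and the fingers below 0.2 N and linear speed of ledge below 0.02 m/s), for 0.2 s.
At the end, for the whole second after the job is handed in: The ledge hangs on the rail, released and still, its origin within 3 mm of home sideways and in depth and less than 2.5 mm above it, its axes within 0.06 rad of the rail's, and the locking slider pushed down at least 4.5 mm (x of ledge in the frame of home between -0.003 and 0.003 m and y of ledge in the frame of home between -0.003 and 0.003 m and z of ledge in the frame of home between -0.003 and 0.0025 m and angle between the z axis of ledge and the z axis of home, either way round below 0.06 rad and angle between the x axis of ledge and the x axis of home, either way round below 0.06 rad and value of joint lock above 0.0045 m and linear speed of ledge below 0.01 m/s and contact force between ledge and the fingers below 0.2 N); the robot touches nothing.
It fails at once if another thing on the table (clock, mug, book, bottle, screwdriver or remote) is moved more than 40 mm (distance of any of clock, mug, book, bottle, screwdriver, remote from where it was at the start of the episode above 0.04 m).
It fails at once if the ledge is forced against the rail with more than 60 N (contact force between ledge and rail above 60 N).
It also fails if it takes over 72 s, if anything falls off the work surface, if the arm or the gripper's body presses on something with over 40 N, if the wrist force passes 120 N, or if a joint passes its speed limit or range.

## Working session

There is one attempt and no reset: what is moved stays moved. The work goes in short steps, Python scripts to look and compute and a tool call to move; the robot and the scene stay as the last step left them, time stands still between calls to the robot, and variables do not carry over. Pictures are saved under pics/ and viewed, at most 10 in all, crops included, and the job is handed in when it is done.

```bash
ls; mkdir -p pics; cat > h.py <<'E'
import numpy as np, cv2
from plant import robot
from scipy.spatial.transform import Rotation as R
def save(im,n): cv2.imwrite('pics/'+n+'.png',cv2.cvtColor(im,cv2.COLOR_RGB2BGR))
def T():
    s=robot.read_state(); M=np.eye(4); q=s['tool_rot']
    M[:3,:3]=R.from_quat([q[1],q[2],q[3],q[0]]).as_matrix(); M[:3,3]=s['tool_pos']; return M
def snap(n):
    t=T(); d=robot.snapshot(n)
    if n=='wrist': d['world_from_camera']=t@np.array(d['tool_from_camera'])
    d['fish']=n=='wrist'; return d
def ray(d,u,v):
    f=d['image'].shape[0]/2/np.tan(np.radians(d['vertical_fov'])/2)
    x,y=(u-d['cx'])/f,(v-d['cy'])/f
    if d['fish']:
        r=np.hypot(x,y)+1e-12; p=np.array([x/r*np.sin(r),-y/r*np.sin(r),-np.cos(r)])
    else: p=np.array([x,-y,-1])
    W=np.array(d['world_from_camera']); return W[:3,3],W[:3,:3]@(p/np.linalg.norm(p))
def proj(d,P):
    f=d['image'].shape[0]/2/np.tan(np.radians(d['vertical_fov'])/2)
    W=np.linalg.inv(np.array(d['world_from_camera'])); p=W[:3,:3]@np.array(P)+W[:3,3]; x,y,z=p[0],-p[1],-p[2]
    if d['fish']:
        r=np.hypot(x,y); a=np.arctan2(r,z); return d['cx']+f*a*x/r,d['cy']+f*a*y/r
    return d['cx']+f*x/z,d['cy']+f*y/z
def plane(d,u,v,z):
    o,r=ray(d,u,v); return o+r*(z-o[2])/r[2]
def tri(rays):
    A=sum(np.eye(3)-np.outer(r,r) for o,r in rays); b=sum((np.eye(3)-np.outer(r,r))@o for o,r in rays); return np.linalg.solve(A,b)
E
python3 - <<'E'
from h import *
import pickle
D={n:snap(n) for n in('scene','top','wrist')}
pickle.dump(D,open('d0.pkl','wb'))
a=np.hstack([D['top']['image'],D['scene']['image']]); save(D['top']['image'],'top0');save(D['scene']['image'],'scene0');save(D['wrist']['image'],'wrist0')
for n in D: print(n,D[n]['vertical_fov'],D[n]['cx'],D[n]['cy'],np.round(D[n]['world_from_camera'],3).tolist())
print(robot.finger_overhang,robot.read_state()['tool_rot'])
E
```

```text
pics
plant.py
scene 46.194477040563484 252.84284392725993 193.40617929543006 [[0.129, -0.642, 0.755, 1.509], [0.991, 0.067, -0.113, -0.111], [0.022, 0.764, 0.645, 0.892], [0.0, 0.0, 0.0, 1.0]]
top 51.252476437202986 257.20457084728946 185.78926111934246 [[-0.026, 0.974, -0.226, 0.296], [-1.0, -0.025, 0.01, 0.029], [0.004, 0.226, 0.974, 1.233], [0.0, 0.0, 0.0, 1.0]]
wrist 65.70646984690485 255.0573357793019 191.69095697022686 [[0.331, -0.904, -0.272, 0.101], [0.944, 0.317, 0.097, 0.548], [-0.001, -0.289, 0.957, 0.383], [0.0, 0.0, 0.0, 1.0]]
0.022 [-2.23021275e-04  1.67603155e-01  9.85854197e-01 -7.96368180e-04]
```
View pics/top0.png

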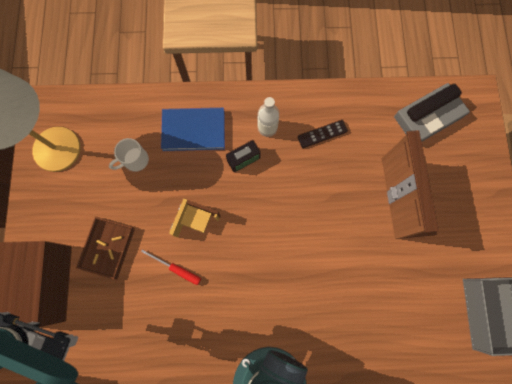

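View pics/scene0.png

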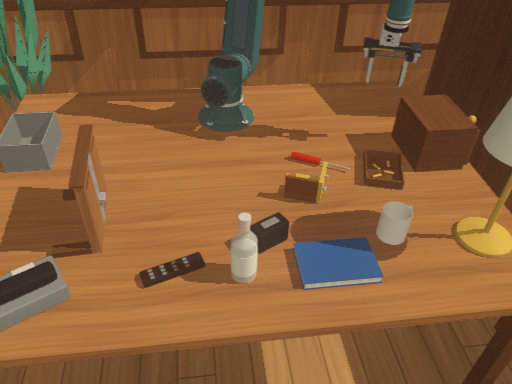

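View pics/wrist0.png

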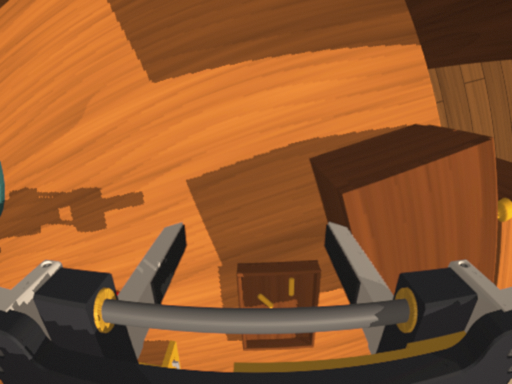

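The top view shows the ledge at (195,220), plate on the left (towards +y), and the screwdriver at (175,268). The panel is at (408,190) with its rail at (402,190). The scene view shows the ledge at (308,187) and the rail at (100,200). I'll estimate positions, then move the wrist camera over the ledge.

```bash
python3 - <<'E'
from h import *
import pickle
D=pickle.load(open('d0.pkl','rb'))
def crop(n,x0,y0,w,h,s): return cv2.resize(D[n]['image'][y0:y0+h,x0:x0+w],(w*s,h*s),interpolation=cv2.INTER_CUBIC)
a=crop('top',155,190,80,60,5);b=crop('scene',275,155,80,60,5);c=crop('top',380,125,80,60,5)
c2=crop('top',375,125,66,120,1)
e=crop('scene',50,115,80,60,5)
e=cv2.resize(D['scene']['image'][120:255,60:120],(267,600)); c=cv2.resize(D['top']['image'][125:245,375:441],(330,600))
save(np.hstack([np.vstack([a,b]),]),'ledge0')
for u,v in((195,220),(208,217),(180,205)): print(plane(D['top'],u,v,0.08))
print(plane(D['scene'],308,187,.04), plane(D['top'],388,165,0.),plane(D['top'],397,238,0.),plane(D['top'],172,265,0))
print([c.round(3) for c in map(np.array,D['wrist']['tool_from_camera'])])
E
```

```text
[0.46623734 0.20085512 0.08      ]
[0.4740272  0.16323853 0.08      ]
[0.51150375 0.24501255 0.08      ]
[0.4988096  0.20642353 0.04      ] [ 0.63944319 -0.40341305  0.        ] [ 0.4062477  -0.40770992  0.        ] [0.34296115 0.28098589 0.        ]
[array([-0.001,  0.957,  0.289,  0.086]), array([ 1.   ,  0.001, -0.   ,  0.   ]), array([-0.001,  0.289, -0.957, -0.156]), array([0., 0., 0., 1.])]
```

View pics/ledge0.png

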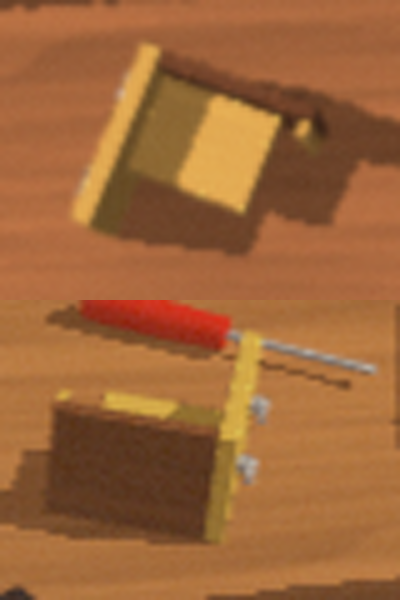

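The crops show the plate's upper edge (a brass band): tray end at about (185,200) and plate-top end at about (171,234) in top pixels. The tray lies away from the robot and the claws face left. Next: coarse pose and approach target.

```bash
cat >> h.py <<'E'
def go(xyz,psi,M=None):
    """tool shifts for TCP xyz, tool-y yaw psi"""
    M=T() if M is None else M
    d=M[:3,:3].T@(np.array(xyz)-M[:3,3]); now=np.arctan2(M[1,1],M[0,1])
    t=-(psi-now); t=(t+np.pi)%(2*np.pi)-np.pi
    s=robot.read_state(); print('shift',d.round(4),'turn',round(t,4),'q6',round(s['joints'][5],2),'t',round(s['time_s'],2))
E
python3 - <<'E'
from h import *
import pickle
D=pickle.load(open('d0.pkl','rb'))['top']
P=lambda a,b: plane(D,155+a/5-.4,190+b/5-.4,.08)
a=(P(138,45)+P(160,50))/2; b=(P(72,218)+P(93,225))/2
z=(b-a); print(a,b,np.linalg.norm(z)); z/=np.linalg.norm(z)
x=np.array([-z[1],z[0],0])*-1; print('z',z,'x',x, 'len', np.degrees(np.arctan2(x[1],x[0])))
psi=np.arctan2(x[1],x[0]); c=(a+b)/2
g=b-z*.012; print(g,psi)
# view pose: camera roughly over c
go([g[0],g[1],0.25],psi)
E
```

```text
[0.52874241 0.23242973 0.08      ] [0.42779354 0.26912443 0.08      ] 0.10741123862084238
z [-0.9398352   0.34162815  0.        ] x [ 0.34162815  0.9398352  -0.        ] len 70.0238989132576
[0.43907156 0.2650249  0.08      ] 1.2221475911200241
shift [-0.3269 -0.1544 -0.0232] turn 0.0119 q6 -0.1 t 0.15
```

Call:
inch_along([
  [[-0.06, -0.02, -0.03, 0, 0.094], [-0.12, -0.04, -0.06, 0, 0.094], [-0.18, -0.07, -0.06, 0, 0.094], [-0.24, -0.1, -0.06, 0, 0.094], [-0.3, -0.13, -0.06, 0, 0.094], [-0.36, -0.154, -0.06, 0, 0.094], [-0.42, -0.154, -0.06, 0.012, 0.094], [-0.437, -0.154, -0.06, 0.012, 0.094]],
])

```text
refused: rows[0]: the value is too long (schema: maxItems 5). Nothing was moved.
```

The call was refused and nothing moved: it wants a list of rows, each a list of 5 numbers. Same move again in that form.

Call:
inch_along([
  [-0.06, -0.02, -0.03, 0, 0.094],
  [-0.12, -0.04, -0.06, 0, 0.094],
  [-0.18, -0.07, -0.06, 0, 0.094],
  [-0.24, -0.1, -0.06, 0, 0.094],
  [-0.3, -0.13, -0.06, 0, 0.094],
  [-0.36, -0.154, -0.06, 0, 0.094],
  [-0.42, -0.154, -0.06, 0.012, 0.094],
  [-0.437, -0.154, -0.06, 0.012, 0.094],
])

```text
time_s: 1.15
tool_pos: [0.5452, 0.2273, 0.2868]
tool_rot: [-0.0, 0.175, 0.985, -0.0]
ft_force: [-0.9, 0.7, -0.5]
grip_width: 0.0942
grip_force: 0.0
```

Call:
inch_along([
  [0, 0, 0, 0, 0.094],
  [0, 0, 0, 0, 0.094],
])

```text
time_s: 1.4
tool_pos: [0.5428, 0.2296, 0.2871]
tool_rot: [-0.001, 0.173, 0.985, -0.0]
ft_force: [0.8, 0.2, 0.1]
grip_width: 0.0938
grip_force: 0.0
```

```bash
python3 - <<'E'
from h import *
import pickle
d=snap('wrist'); pickle.dump(d,open('d1.pkl','wb')); save(cv2.resize(d['image'][:384],(800,600)),'w1'); print(T().round(3))
for p in ([.5287,.2324,.08],[.4278,.269,.08]): print(proj(d,p))
E
```

```text
[[-0.94   0.341 -0.     0.542]
 [ 0.341  0.94   0.     0.23 ]
 [ 0.001  0.    -1.     0.288]
 [ 0.     0.     0.     1.   ]]
(np.float64(252.86582330242038), np.float64(162.53802462444187))
(np.float64(252.6711526718482), np.float64(75.60422875225461))
```

View pics/w1.png

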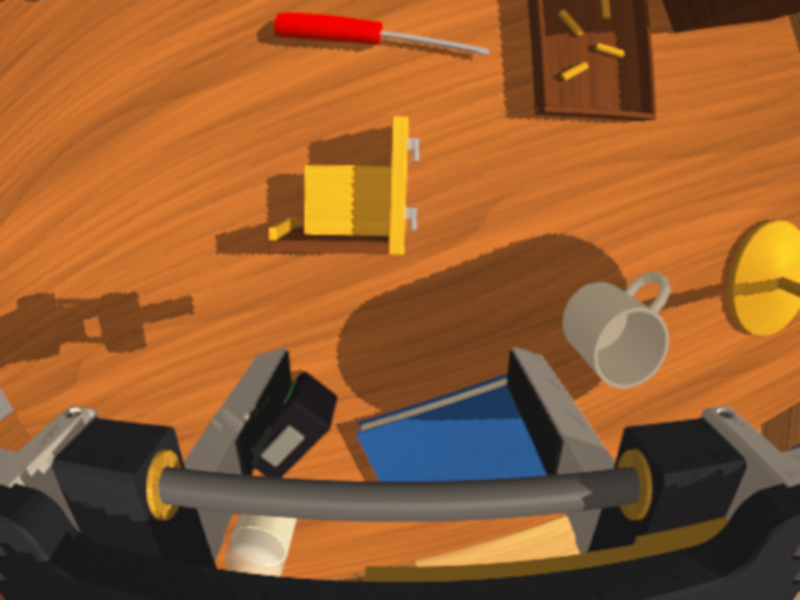

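The wrist view shows the plate's edge band from (400,117) to (397,254) in 800-wide pixels, claws on the right at (413,148) and (410,217), and the screwdriver from (275,25) to (488,52). I'll refine the pose by triangulating both band ends with the top view.

```bash
python3 - <<'E'
from h import *
import pickle
D=pickle.load(open('d0.pkl','rb'))['top']; d=pickle.load(open('d1.pkl','rb'))
hsv=cv2.cvtColor(d['image'],cv2.COLOR_RGB2HSV)
m=((hsv[...,0]>20)&(hsv[...,0]<35)&(hsv[...,1]>150)&(hsv[...,2]>200)).astype(np.uint8); m[:70]=0;m[165:]=0;m[:,:248]=0;m[:,264:]=0
ys,xs=np.nonzero(m); 
for y in range(72,166,8): print(y,xs[ys==y])
r=cv2.minAreaRect(np.c_[xs,ys].astype(np.float32)); bx=cv2.boxPoints(r); print(r)
bx=bx[np.argsort(bx[:,1])]; tp=bx[:2].mean(0)+[.0,-.3]; bt=bx[2:].mean(0)+[0,.3]
P=lambda a,b:(155+a/5-.4,190+b/5-.4)
at,bt_=P(149,47.5),P(82.5,221.5)
for n,w,t in(('plate top',tp,bt_),('tray',bt,at)):
    print(n,w,'wrist z.08',plane(d,*w,.08),'tri',tri([ray(d,*w),ray(D,*t)]))
a=plane(d,*bt,.08);b=plane(d,*tp,.08);z=b-a;print(np.linalg.norm(z));z/=np.linalg.norm(z);x=np.array([z[1],-z[0],0]);psi=np.arctan2(x[1],x[0]);print(psi)
g=b-z*.012; print('g',g); go([g[0],g[1],.25],psi)
E
```

```text
72 []
80 [252 253 254 255 256 257 258 259 260]
88 [252 253 254 255 256 257 258 259]
96 [252 253 254 255 256 257 258 259]
104 [252 253 254 255 256 257 258 259]
112 [251 252 253 254 255 256 257 258 259]
120 [251 252 253 254 255 256 257 258]
128 [251 252 253 254 255 256 257 258]
136 [251 252 253 254 255 256 257 258]
144 [250 251 252 253 254 255 256 257]
152 [250 251 252 253 254 255 256 257]
160 [250 251 252 253 254 255 256 257]
((254.87887573242188, 117.99632263183594), (8.359798431396484, 86.26343536376953), 1.7357045412063599)
plate top [256.18530273  74.58439941] wrist z.08 [0.4280586  0.27338598 0.08      ] tri [0.42804255 0.27258193 0.06933731]
tray [253.57244873 161.40824585] wrist z.08 [0.52765445 0.23371818 0.08      ] tri [0.52911971 0.23331659 0.07515216]
0.10720479353793823
1.1917669498852321
g [0.43920689 0.26894576 0.08      ]
shift [0.1104 0.0014 0.0376] turn 0.0313 q6 -0.92 t 1.45
```

Call:
inch_along([
  [0.055, 0, 0.02, 0.02, 0.06],
  [0.11, 0.0014, 0.04, 0.031, 0.06],
  [0.11, 0.0014, 0.1, 0.031, 0.06],
  [0.11, 0.0014, 0.15, 0.031, 0.06],
  [0.11, 0.0014, 0.19, 0.031, 0.06],
  [0.11, 0.0014, 0.21, 0.031, 0.06],
  [0.11, 0.0014, 0.216, 0.031, 0.06],
  [0.11, 0.0014, 0.216, 0.031, 0.06],
])

```text
time_s: 2.45
tool_pos: [0.4401, 0.2689, 0.0723]
tool_rot: [0.0, 0.188, 0.982, 0.0]
ft_force: [0.4, -0.0, 0.3]
grip_width: 0.0601
grip_force: 0.0
```

```bash
python3 - <<'E'
from h import *
s=robot.read_state(); print(s['tool_pos'],s['ft_force'])
M=T(); print(M[:3,1],np.arctan2(M[1,1],M[0,1]))
go([.4392,.2689,.071],1.1918)
E
```

```text
[0.4401233  0.26892713 0.07229884] [ 0.36125783 -0.01498186  0.25359167]
[0.36958385 0.92919684 0.00100254] 1.1922350085110875
shift [ 0.0008 -0.0004  0.0013] turn 0.0004 q6 -0.75 t 2.45
```

Call:
inch_along([
  [0, 0, 0.001, 0, 0.03],
  [0, 0, 0.001, 0, 0],
  [0, 0, 0.001, 0, 0],
  [0, 0, 0.001, 0, 0],
  [0, 0, 0.001, 0, 0],
], squeeze=15)

```text
time_s: 3.08
tool_pos: [0.4405, 0.2682, 0.0705]
tool_rot: [0.0, 0.189, 0.982, 0.0]
ft_force: [-0.6, -0.0, 0.8]
grip_width: 0.0136
grip_force: 0.5
```

Call:
inch_along([
  [0, 0, -0.03, 0, 0],
  [0, 0, -0.06, 0, 0],
  [0, 0, -0.09, 0, 0],
  [0, 0, -0.1, 0, 0],
  [0, 0, -0.11, 0, 0],
  [0, 0, -0.11, 0, 0],
  [0, 0, -0.11, 0, 0],
])

```text
time_s: 3.95
tool_pos: [0.4399, 0.268, 0.1792]
tool_rot: [-0.001, 0.189, 0.982, -0.001]
ft_force: [-0.3, -0.7, -2.0]
grip_width: 0.0124
grip_force: 15.0
```

```bash
python3 - <<'E'
from h import *
s=robot.read_state(); print(s['moment'],s['ft_force'])
d=snap('wrist'); e=snap('scene'); save(np.hstack([cv2.resize(d['image'],(400,300)),cv2.resize(e['image'][90:240,240:440],(400,300))]),'lift1')
E
```

```text
[0.08252206 0.08294381 0.02341604] [-0.31917979 -0.66690149 -2.0209244 ]
```

View pics/lift1.png

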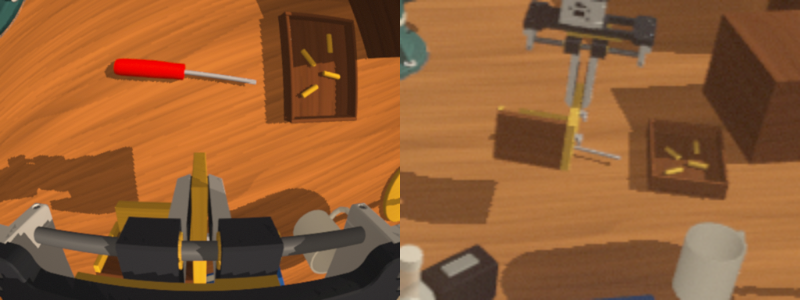

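The ledge hangs in the fingers and has partly swung towards upright (scene crop: tray underside at (535,140), screwdriver untouched). I'll carry it to the clear area while turning, at a lower grip so that it swings further.

Call:
inch_along([
  [0, 0, -0.02, 0.15, 0],
  [-0.02, -0.04, -0.02, 0.33, 0],
  [-0.04, -0.08, -0.02, 0.51, 0],
  [-0.07, -0.13, -0.02, 0.69, 0],
  [-0.09, -0.18, -0.02, 0.87, 0],
  [-0.115, -0.22, -0.02, 1.05, 0],
  [-0.135, -0.26, -0.02, 1.23, 0],
  [-0.144, -0.277, -0.02, 1.4, 0],
], squeeze=9)

```text
time_s: 5.05
tool_pos: [0.4713, -0.0446, 0.1999]
tool_rot: [-0.0, 0.78, 0.626, -0.0]
ft_force: [0.0, 0.3, -3.1]
grip_width: 0.012
grip_force: 9.0
```

Call:
inch_along([
  [0, 0, 0, 0.17, 0],
  [0, 0, 0, 0.35, 0],
  [0, 0, 0, 0.53, 0],
  [0, 0, 0, 0.71, 0],
  [0, 0, 0, 0.89, 0],
  [0, 0, 0, 1.07, 0],
  [0, 0, 0, 1.25, 0],
  [0, 0, 0, 1.36, 0],
], squeeze=7)

```text
time_s: 6.05
tool_pos: [0.4713, -0.0425, 0.1999]
tool_rot: [0.0, 1.0, -0.001, -0.0]
ft_force: [1.2, 0.0, -2.5]
grip_width: 0.0122
grip_force: 7.0
```

Call:
inch_along([
  [0, 0, 0, 0, 0],
  [0, 0, 0, 0, 0],
])

```text
time_s: 6.3
tool_pos: [0.4714, -0.0424, 0.2002]
tool_rot: [-0.0, 1.0, 0.002, -0.0]
ft_force: [0.5, -0.1, -0.8]
grip_width: 0.0119
grip_force: 7.0
```

```bash
python3 - <<'E'
from h import *
s=robot.read_state(); print(s['moment'],s['ft_force'],s['joints']);print(T().round(3))
e=snap('scene'); t=snap('top');w=snap('wrist')
a=e['image'][80:260,120:360]; b=t['image'][140:320,170:410]
save(np.vstack([np.hstack([cv2.resize(a,(400,300)),cv2.resize(b,(400,300))]),np.hstack([cv2.resize(w['image'],(400,300))]*2)]),'lift2')
E
```

```text
[-0.00015568  0.07329432 -0.01464961] [ 0.47906411 -0.12920574 -0.80474731] [-2.09580142e-01 -7.76034834e-02  1.59010552e+00 -7.40887807e-05
  1.62946127e+00  1.35787685e+00]
[[ 1.     0.003 -0.     0.471]
 [ 0.003 -1.     0.    -0.042]
 [-0.    -0.    -1.     0.2  ]
 [ 0.     0.     0.     1.   ]]
```

View pics/lift2.png

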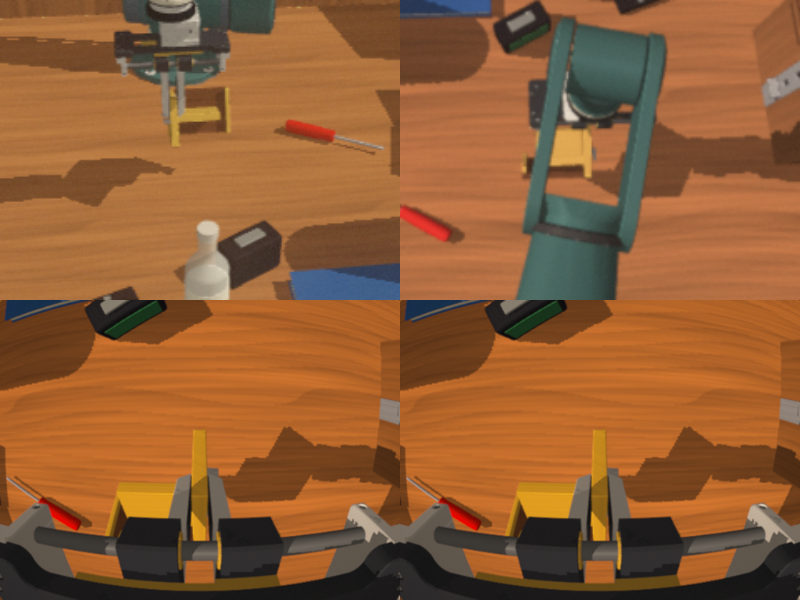

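```bash
python3 - <<'E'
from h import *
import pickle
w=snap('wrist'); s=snap('scene'); pickle.dump((w,s),open('d2.pkl','wb'))
G=T()[:3,3]-[0,0,.003]
for th in (0,30,60,90,120,150):
    a=np.radians(th)
    # th=0 lying: z=+X,y=-Z,x=-Y ; th=90 upright: z=+Z,y=+X
    z=np.array([np.cos(a),0,np.sin(a)]); y=np.array([np.sin(a),0,-np.cos(a)]); x=np.array([0,-1,0.])
    f=lambda p:G+x*(p[0]+6)/1e3+y*(p[1]+28)/1e3+z*(p[2]-98)/1e3
    pts={'pT+':(-6,40,110),'pB+':(-6,40,0),'eB-':(-110,-40,10),'eB+':(-110,40,10),'webtop':(-50,0,70)}
    print(th,{k:(tuple(int(q) for q in proj(s,f(v))),tuple(int(q) for q in proj(w,f(v)))) for k,v in pts.items()})
E
```

```text
0 {'pT+': ((224, 164), (256, 195)), 'pB+': ((221, 143), (255, 305)), 'eB-': ((256, 120), (121, 349)), 'eB+': ((255, 143), (149, 292)), 'webtop': ((238, 144), (196, 263))}
30 {'pT+': ((224, 167), (256, 159)), 'pB+': ((222, 163), (255, 243)), 'eB-': ((256, 134), (137, 309)), 'eB+': ((257, 161), (153, 235)), 'webtop': ((238, 150), (197, 235))}
60 {'pT+': ((225, 163), (256, 135)), 'pB+': ((224, 178), (256, 181)), 'eB-': ((257, 150), (144, 262)), 'eB+': ((260, 174), (149, 179)), 'webtop': ((239, 155), (195, 210))}
90 {'pT+': ((225, 153), (257, 136)), 'pB+': ((225, 185), (256, 122)), 'eB-': ((259, 163), (144, 213)), 'eB+': ((263, 180), (137, 126)), 'webtop': ((240, 155), (190, 190))}
120 {'pT+': ((224, 139), (257, 182)), 'pB+': ((226, 181), (256, 70)), 'eB-': ((261, 171), (137, 166)), 'eB+': ((265, 175), (112, 84)), 'webtop': ((240, 152), (183, 182))}
150 {'pT+': ((223, 126), (257, 273)), 'pB+': ((226, 165), (257, 36)), 'eB-': ((263, 171), (120, 127)), 'eB+': ((266, 159), (67, 68)), 'webtop': ((240, 146), (175, 192))}
```

Projected corners put the ledge at about 30° of swing (plate's lower end at row 168, edging at rows 133–160). I'll lower it and ease the grip so that it swings further.

Call:
inch_along([
  [0, 0, 0.03, 0, 0],
  [0, 0, 0.055, 0, 0],
  [0, 0, 0.06, 0, 0],
  [0, 0, 0.06, 0, 0],
], squeeze=4.5)

```text
time_s: 7.05
tool_pos: [0.4716, -0.0424, 0.1408]
tool_rot: [-0.0, 1.0, 0.001, 0.0]
ft_force: [-0.6, 0.7, -2.0]
grip_width: 0.0121
grip_force: 4.5
```

Call:
inch_along([
  [0, 0, 0, 0, 0],
  [0, 0, 0, 0, 0],
  [0, 0, 0, 0, 0],
], squeeze=3.5)

```text
time_s: 7.42
tool_pos: [0.4718, -0.0425, 0.1411]
tool_rot: [0.0, 1.0, 0.001, 0.001]
ft_force: [-0.0, 0.2, -1.4]
grip_width: 0.0118
grip_force: 3.5
```

```bash
cat > mom.py <<'E'
from h import *
s=robot.read_state(); print('M',np.round(s['moment'],3),'F',np.round(s['ft_force'],2),'w',s['grip_width'],'t',s['time_s'])
s=snap('scene'); h=cv2.cvtColor(s['image'],cv2.COLOR_RGB2HSV)
# brass: rows spanned by edging column region / plate column region, relative to TCP projection
m=((h[...,0]>20)&(h[...,0]<32)&(h[...,1]>165)); u,v=proj(s,T()[:3,3]-[0,0,.003]); u=int(u);print('G',u,v)
for c in range(u-2,u+44,3):
    r=np.nonzero(m[90:260,c])[0]+90; print(c,(r.min(),r.max(),len(r)) if len(r) else '',end='; ')
E
python3 mom.py
```

```text
M [-0.005  0.124 -0.035] F [-0.04  0.23 -1.36] w 0.011805517678321371 t 7.425
G 223 160.00432202606632
221 ; 224 (np.int64(165), np.int64(181), 12); 227 (np.int64(173), np.int64(176), 2); 230 (np.int64(173), np.int64(175), 2); 233 (np.int64(173), np.int64(174), 2); 236 (np.int64(172), np.int64(173), 2); 239 (np.int64(172), np.int64(173), 2); 242 (np.int64(172), np.int64(174), 3); 245 (np.int64(172), np.int64(174), 3); 248 (np.int64(171), np.int64(173), 3); 251 (np.int64(171), np.int64(173), 3); 254 ; 257 (np.int64(173), np.int64(177), 5); 260 ; 263 ; 266 ;
```

Call:
inch_along([
  [-0.02, 0, 0, 0, 0],
  [-0.04, 0, 0, 0, 0],
  [-0.06, 0, 0, 0, 0],
  [-0.06, 0, 0, 0, 0],
  [0, 0, 0, 0, 0],
  [0, 0, 0, 0, 0],
  [0, 0, 0, 0, 0],
], squeeze=3)

```text
time_s: 8.35
tool_pos: [0.472, -0.0424, 0.1403]
tool_rot: [-0.0, 1.0, 0.001, -0.0]
ft_force: [-0.1, -0.3, -1.7]
grip_width: 0.0126
grip_force: 2.9
```

```bash
python3 mom.py; python3 - <<'E'
from h import *
import pickle
s=snap('scene');w=snap('wrist'); pickle.dump((w,s),open('d3.pkl','wb'))
save(np.hstack([cv2.resize(s['image'][110:210,190:290],(400,400),interpolation=cv2.INTER_CUBIC),cv2.resize(w['image'][80:384,90:394],(400,400))]),'sw3')
E
```

```text
M [-0.077  0.149  0.034] F [-0.12 -0.33 -1.65] w 0.012635248163221995 t 8.35
G 223 160.03086265514457
221 ; 224 (np.int64(162), np.int64(174), 7); 227 (np.int64(174), np.int64(177), 3); 230 (np.int64(178), np.int64(178), 1); 233 (np.int64(177), np.int64(178), 2); 236 (np.int64(176), np.int64(178), 3); 239 (np.int64(176), np.int64(178), 3); 242 (np.int64(178), np.int64(178), 1); 245 (np.int64(176), np.int64(177), 2); 248 (np.int64(176), np.int64(177), 2); 251 (np.int64(175), np.int64(176), 2); 254 ; 257 (np.int64(180), np.int64(184), 4); 260 (np.int64(194), np.int64(195), 2); 263 ; 266 ;
```

View pics/sw3.png

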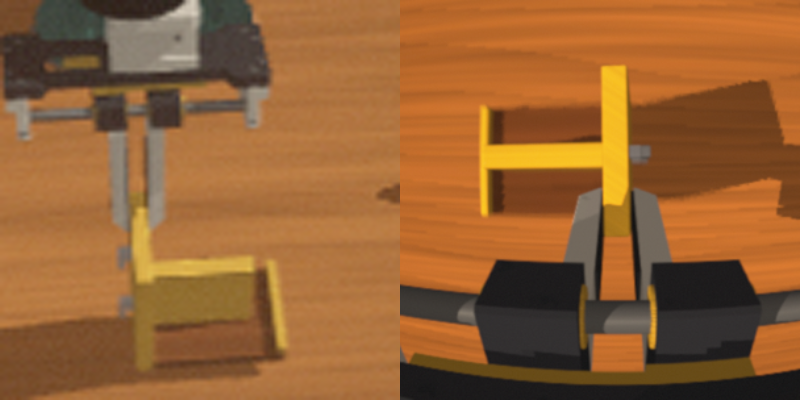

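The ledge has swung to roughly 65–75° (front edging corner at scene pixel (261,197)), so it is nearly upright. I'll lower it along the arc about its lower edge onto the tray.

Call:
inch_along([
  [0, 0, 0.01, 0, 0],
  [0, 0, 0.018, 0, 0],
  [-0.01, 0, 0.022, 0, 0],
  [-0.02, 0, 0.026, 0, 0],
  [-0.03, 0, 0.03, 0, 0],
  [-0.04, 0, 0.036, 0, 0],
  [-0.048, 0, 0.04, 0, 0],
  [-0.048, 0, 0.041, 0, 0],
], squeeze=3)

```text
time_s: 9.5
tool_pos: [0.4237, -0.0424, 0.1]
tool_rot: [-0.0, 1.0, 0.001, 0.001]
ft_force: [1.3, -0.1, 3.6]
grip_width: 0.0123
grip_force: 3.0
```

Call:
inch_along([
  [0, 0, 0, 0, 0],
  [0, 0, 0, 0, 0],
])

```text
time_s: 9.75
tool_pos: [0.4241, -0.0425, 0.1]
tool_rot: [-0.0, 1.0, 0.001, 0.001]
ft_force: [1.2, 0.5, 3.4]
grip_width: 0.0118
grip_force: 3.0
```

```bash
python3 mom.py
```

```text
M [ 0.128 -0.049 -0.027] F [1.17 0.46 3.39] w 0.011788092792675422 t 9.75
G 222 161.8236325466103
220 ; 223 (np.int64(163), np.int64(168), 3); 226 ; 229 (np.int64(173), np.int64(173), 1); 232 (np.int64(173), np.int64(174), 2); 235 (np.int64(173), np.int64(174), 2); 238 (np.int64(173), np.int64(174), 2); 241 (np.int64(173), np.int64(174), 2); 244 (np.int64(172), np.int64(174), 2); 247 (np.int64(172), np.int64(172), 1); 250 ; 253 ; 256 (np.int64(181), np.int64(184), 2); 259 ; 262 ; 265 ;
```

Call:
inch_along([
  [0, 0, 0, 0, 0.02],
  [0, 0, 0, 0, 0.04],
  [0, 0, 0, 0, 0.05],
  [0, 0, 0, 0, 0.05],
  [0, 0, -0.05, 0, 0.05],
  [0, 0, -0.11, 0, 0.05],
  [-0.03, 0, -0.16, 0, 0.06],
  [-0.06, 0, -0.17, 0, 0.094],
])

```text
time_s: 10.8
tool_pos: [0.3642, -0.043, 0.2738]
tool_rot: [0.001, 1.0, 0.001, 0.004]
ft_force: [0.1, -0.4, -0.7]
grip_width: 0.0669
grip_force: 0.0
```

Call:
inch_along([
  [0, 0, 0, 0, 0.094],
  [0, 0, 0, 0, 0.094],
])

```text
time_s: 11.05
tool_pos: [0.3636, -0.0425, 0.2686]
tool_rot: [-0.0, 1.0, 0.001, -0.0]
ft_force: [0.3, 0.6, -0.4]
grip_width: 0.0867
grip_force: 0.0
```

```bash
python3 - <<'E'
from h import *
import pickle
d={n:snap(n) for n in('wrist','scene','top')}; pickle.dump(d,open('d4.pkl','wb'))
print(T().round(3))
save(np.hstack([cv2.resize(d['wrist']['image'][0:230,100:400],(500,383)),cv2.resize(d['scene']['image'][110:210,190:290],(300,383))]),'stand')
E
```

```text
[[ 1.     0.002 -0.003  0.364]
 [ 0.002 -1.     0.001 -0.042]
 [-0.003 -0.001 -1.     0.268]
 [ 0.     0.     0.     1.   ]]
```

View pics/stand.png

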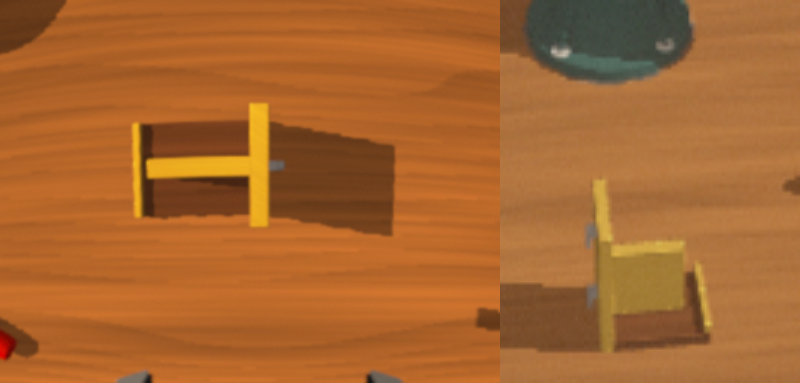

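The ledge stands upright on its tray (wrist crop: plate top from (259,104) to (259,226), web along row 167). Now measure the web, and the panel from two wrist poses.

```bash
cat > ledge.py <<'E'
from h import *
def brass(d,x0,x1,y0,y1):
    h=cv2.cvtColor(d['image'],cv2.COLOR_RGB2HSV); m=((h[...,0]>19)&(h[...,0]<34)&(h[...,1]>150)&(h[...,2]>190)).astype(np.uint8)
    k=np.zeros_like(m);k[y0:y1,x0:x1]=m[y0:y1,x0:x1]; return k
E
python3 - <<'E'
from ledge import *
import pickle
d=pickle.load(open('d4.pkl','rb'))['wrist']
# crop px -> /1.667 +100
m=brass(d,247,263,58,140)
ys,xs=np.nonzero(m); r=cv2.minAreaRect(np.c_[xs,ys].astype(np.float32)); b=cv2.boxPoints(r);b=b[np.argsort(b[:,1])]; t,bo=b[:2].mean(0),b[2:].mean(0); print(r)
P=plane(d,*t,.11);Q=plane(d,*bo,.11);print('plate top ends',P,Q,np.linalg.norm(P-Q),'mid',(P+Q)/2)
yv=(P-Q)/np.linalg.norm(P-Q); print('ledge y dir yaw',np.arctan2(yv[1],yv[0]))
m=brass(d,192,244,85,115); ys,xs=np.nonzero(m)
for c in (196,210,225,240): print(c,ys[xs==c].min(),ys[xs==c].max())
W=[plane(d,c,ys[xs==c].mean(),.07) for c in (198,238)]; print('web',W, np.arctan2(*(W[0]-W[1])[[1,0]]))
mid=(P+Q)/2; xl=np.array([yv[1],-yv[0],0]); web=mid+xl*-.049; print('webpt',web)
go([web[0],web[1],.058],np.arctan2(yv[1],yv[0]))
E
```

```text
((253.0, 98.5), (73.0, 12.0), 90.0)
plate top ends [ 0.49267244 -0.03917403  0.11      ] [ 0.41491841 -0.03921751  0.11      ] 0.07775404717306764 mid [ 0.45379542 -0.03919577  0.11      ]
ledge y dir yaw 0.0005592434511242964
196 96 105
210 96 104
225 95 104
240 94 104
web [array([0.45334941, 0.02655921, 0.07      ]), array([ 0.45398307, -0.02125005,  0.07      ])] 1.5840494198749822
webpt [0.45376802 0.00980422 0.11      ]
shift [ 0.0908 -0.0519  0.2099] turn -1.5693 q6 1.3 t 11.2
```

Call:
inch_along([
  [0, 0.05, -0.02, 0, 0.07],
  [0, 0.1, -0.04, 0, 0.07],
  [0, 0.15, -0.06, 0, 0.07],
  [0.05, 0.18, -0.07, 0, 0.07],
  [0.06, 0.18, -0.07, 0, 0.07],
  [0.06, 0.18, -0.07, 0, 0.07],
])

```text
time_s: 11.95
tool_pos: [0.4242, -0.2221, 0.3377]
tool_rot: [-0.001, 1.0, 0.001, -0.002]
ft_force: [-0.4, -0.2, 1.2]
grip_width: 0.0702
grip_force: 0.0
```

```bash
python3 - <<'E'
from ledge import *
import pickle
d=snap('wrist'); pickle.dump(d,open('d5.pkl','wb')); print(T().round(3)[:3,3])
for P in ([.52,-.40,.131],[.52,-.40,.105],[.52,-.4,.191],[.52,-.4,.233],[.4,-.405,.233],[.64,-.4,.233]): print(np.round(proj(d,P)))
d=pickle.load(open('d0.pkl','rb'))['top']
for P in ([.52,-.40,.131],[.52,-.4,.233],[.52,-.4,.0]): print(np.round(proj(d,P)))
E
```

```text
[ 0.424 -0.222  0.338]
[394. 101.]
[386. 101.]
[417. 102.]
[437. 104.]
[427. 218.]
[435. -10.]
[406. 193.]
[421. 185.]
[391. 202.]
```

```bash
python3 - <<'E'
from h import *
import pickle
d=pickle.load(open('d5.pkl','rb')); t=pickle.load(open('d0.pkl','rb'))['top']
a=cv2.resize(d['image'][0:240,322:502],(450,600),interpolation=cv2.INTER_CUBIC)
b=cv2.resize(t['image'][125:245,375:443],(340,600),interpolation=cv2.INTER_CUBIC)
save(np.hstack([a,b]),'rail')
E
```

```text
(no output)
```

View pics/rail.png

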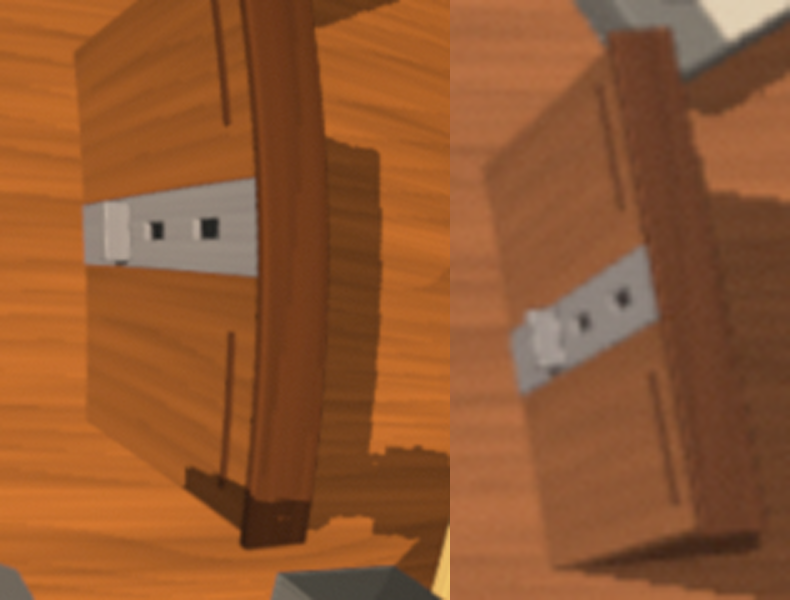

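The wrist crop shows the rail strip from (82,234) at the foot to (257,227) at the top, slots at (158,231) and (209,229), and the slider at (117,231). One more wrist pose, then I'll triangulate the slots.

Call:
inch_along([
  [0.05, 0, 0.02, 0, 0.07],
  [0.1, 0, 0.03, 0, 0.07],
  [0.1, 0, 0.03, 0, 0.07],
  [0.1, 0, 0.03, 0, 0.07],
], quiet=true)

```text
ok
```

```bash
cat > rail.py <<'E'
from h import *
def slots(d,box):
    """dark slot centroids + quad of the steel strip inside box"""
    x0,x1,y0,y1=box; im=d['image'][y0:y1,x0:x1]; h=cv2.cvtColor(im,cv2.COLOR_RGB2HSV)
    steel=((h[...,1]<60)&(h[...,2]>90)).astype(np.uint8)
    n,l,st,c=cv2.connectedComponentsWithStats(steel); i=1+np.argmax(st[1:,4]); s=(l==i).astype(np.uint8)
    cnt=max(cv2.findContours(s,cv2.RETR_EXTERNAL,cv2.CHAIN_APPROX_NONE)[0],key=cv2.contourArea)
    hull=cv2.convexHull(cnt); f=cv2.fillConvexPoly(np.zeros_like(s),hull,1)
    dark=(f*(h[...,2]<85)).astype(np.uint8); dark[:]=cv2.erode(f,np.ones((5,5),np.uint8))*dark
    n,l,sd,cd=cv2.connectedComponentsWithStats(dark)
    out=[(cd[k]+[x0,y0],sd[k]+np.array([x0,y0,0,0,0])) for k in range(1,n) if sd[k][4]>8]
    q=cv2.approxPolyDP(hull,4,True)[:,0]+[x0,y0]
    return out,q,st[i]
E
python3 - <<'E'
from rail import *
import pickle
d5=pickle.load(open('d5.pkl','rb')); d6=snap('wrist'); pickle.dump(d6,open('d6.pkl','wb'));print(T()[:3,3])
for d in(d5,d6):
    u,v=proj(d,[.52,-.40,.15]); u,v=int(u),int(v); o,q,s=slots(d,(u-60,u+60,max(0,v-45),v+45)); print(u,v,s)
    for c,b in o: print('slot',c.round(1),b)
    print(q.tolist())
E
```

```text
[ 0.52272079 -0.22179799  0.3110868 ]
400 101 [  16   16   69   38 1982]
slot [405.5  90.8] [403  87   6   8  44]
slot [384.5  91.8] [383  89   4   7  26]
[[423, 72], [424, 109], [357, 104], [357, 82]]
403 184 [  15    4   73   62 2038]
slot [388.1 169.2] [386 166   5   7  27]
slot [409.9 181.4] [407 177   7  10  46]
slot [412.8 195.1] [406 192  14   7  16]
[[359, 143], [430, 173], [427, 204], [366, 175], [358, 164]]
```

```bash
python3 - <<'E'
from rail import *
import pickle
d5=pickle.load(open('d5.pkl','rb'));d6=pickle.load(open('d6.pkl','rb')); D=pickle.load(open('d0.pkl','rb'));d4=pickle.load(open('d4.pkl','rb'))
print('tri lo',tri([ray(d5,384.5,91.8),ray(d6,388.1,169.2)]),'up',tri([ray(d5,405.5,90.8),ray(d6,409.9,181.4)]))
print('strip top z.233',plane(d5,423.8,90.7,.233),'foot',plane(d5,357,93,0))
# top front edge: strongest hue/value step per row along the row near col 424
def edge(d,rows,c0,c1,swap=False):
    g=cv2.GaussianBlur(cv2.cvtColor(d['image'],cv2.COLOR_RGB2LAB)[...,0],(3,3),0).astype(float); o=[]
    for r in rows:
        gr=np.gradient(g[r]); c=c0+np.argmax(-gr[c0:c1]); a,b,e=-gr[c-1:c+2]; o.append((c+.5*(a-e)/(a-2*b+e+1e-9),r))
    return np.array(o)
for d in(d5,):
    e=edge(d,list(range(4,68,4))+list(range(116,196,4)),412,434); print(e[:,0].round(1))
    P=np.array([plane(d,u,v,.233) for u,v in e]); k=np.ones(len(P),bool)
    for _ in range(4):
        f=np.polyfit(P[k,0],P[k,1],1); res=P[:,1]-np.polyval(f,P[:,0]); k=abs(res)<max(.0015,1.5*np.median(abs(res)))
    print('front top edge y=',f,'n',k.sum(),'at .52:',np.polyval(f,.52),P[0],P[-1],res.round(4))
for n in('top','scene'):
  for dd,name in((D[n],'0'),(d4[n],'4')):
    u,v=proj(dd,[.52,-.4,.148]);u,v=int(u),int(v);o,q,s=slots(dd,(u-25,u+25,v-25,v+25));print(n,name,u,v,[c.round(1) for c,b in o],q.tolist())
E
```

```text
tri lo [ 0.53209842 -0.39108781  0.11857463] up [ 0.53220298 -0.39051541  0.17966603]
strip top z.233 [ 0.53071599 -0.38270591  0.233     ] foot [ 0.53295625 -0.39260846  0.        ]
[417.6 417.9 418.5 418.8 419.3 419.6 420.3 420.6 420.9 421.3 421.7 422.
 422.2 422.4 422.8 422.9 423.9 423.7 423.7 423.6 423.7 423.5 412.2 411.9
 423.  411.5 411.4 422.1 422.  421.4 421.4 421.2 420.8 420.4 419.9 419.8]
front top edge y= [ 0.06311055 -0.41623167] n 32 at .52: -0.38341418718580994 [ 0.61869766 -0.37731511  0.233     ] [ 0.4289979  -0.38939218  0.233     ] [-0.0001  0.0001 -0.      0.0001  0.      0.0002 -0.0001 -0.      0.0001
  0.     -0.0001 -0.0001 -0.     -0.     -0.0001 -0.     -0.      0.0002
  0.0001  0.0001 -0.0001 -0.0001  0.0133  0.0134 -0.      0.0134  0.0134
  0.0001 -0.      0.0004 -0.     -0.0002 -0.0001 -0.      0.0001 -0.0002]
top 0 408 191 [] [[413, 175], [415, 188], [389, 202], [390, 188]]
top 4 408 191 [] [[413, 175], [415, 188], [389, 202], [390, 188]]
scene 0 90 175 [] [[88, 156], [104, 199], [98, 199]]
scene 4 90 175 [] [[104, 199], [98, 199], [89, 155]]
```

```bash
python3 - <<'E'
from rail import *
import pickle
d5=pickle.load(open('d5.pkl','rb'));d6=pickle.load(open('d6.pkl','rb')); D=pickle.load(open('d0.pkl','rb'))['top']
print(d5.keys())
for z,c in((.118,(384.5,91.8)),(.178,(405.5,90.8)),(.233,(423.8,90.7)),(0,(356.5,93))): print(z,plane(d5,*c,z))
print('d6',plane(d6,388.1,169.2,.118),plane(d6,409.9,181.4,.178))
print('top cam: top',plane(D,414,181.5,.233),'foot',plane(D,389,195.3,0))
print('tri top',tri([ray(d5,423.8,90.7),ray(D,414.5,181)]),'foot',tri([ray(d5,356.5,93),ray(D,389,195.3)]))
h=D['image']
for r in (186,189,192): print(r,h[r,386:420].mean(1).astype(int).tolist())
# panel foot edge in d5
g=cv2.cvtColor(d5['image'],cv2.COLOR_RGB2LAB)
for r in (60,75,93,110,130): print(r,g[r,348:364,0].tolist())
E
```

```text
dict_keys(['image', 'vertical_fov', 'cx', 'cy', 'tool_from_camera', 'world_from_camera', 'fish'])
0.118 [ 0.5321156  -0.39121265  0.118     ]
0.178 [ 0.53231031 -0.39129604  0.178     ]
0.233 [ 0.53071599 -0.38270591  0.233     ]
0 [ 0.53288689 -0.39169637  0.        ]
d6 [ 0.53198011 -0.39150634  0.118     ] [ 0.53177291 -0.39162093  0.178     ]
top cam: top [ 0.5288578  -0.38416107  0.233     ] foot [ 0.54049403 -0.39662219  0.        ]
tri top [ 0.5320164  -0.38936394  0.22295815] foot [ 0.53043374 -0.37686792  0.05010674]
186 [103, 98, 99, 99, 100, 102, 104, 104, 115, 122, 120, 129, 131, 133, 130, 132, 131, 133, 133, 132, 137, 144, 128, 99, 117, 128, 133, 132, 131, 120, 94, 75, 69, 67]
189 [106, 101, 101, 112, 129, 150, 149, 151, 154, 155, 147, 134, 136, 141, 125, 69, 80, 118, 131, 133, 132, 133, 133, 132, 132, 133, 131, 123, 109, 99, 86, 72, 74, 69]
192 [108, 119, 127, 128, 128, 141, 156, 151, 152, 153, 143, 125, 131, 136, 135, 129, 132, 131, 133, 133, 133, 131, 125, 114, 102, 94, 90, 88, 85, 85, 82, 74, 73, 69]
60 [133, 134, 134, 135, 134, 132, 119, 111, 110, 111, 112, 112, 112, 113, 114, 114]
75 [139, 139, 137, 137, 138, 137, 134, 124, 117, 116, 116, 116, 117, 117, 117, 117]
93 [132, 132, 132, 132, 132, 132, 134, 139, 145, 146, 145, 145, 146, 145, 144, 154]
110 [139, 139, 138, 138, 137, 138, 136, 134, 120, 106, 104, 104, 103, 104, 104, 104]
130 [138, 137, 139, 138, 137, 137, 136, 136, 130, 118, 117, 117, 117, 116, 115, 114]
```

```bash
python3 - <<'E'
from h import *
print(T()[:3,3]); go([.4538,.0065,.2],0); go([.4538,.0065,.058],0)
E
```

```text
[ 0.52272079 -0.22179799  0.3110868 ]
shift [-0.0686 -0.2286  0.1107] turn -1.5687 q6 1.07 t 12.55
shift [-0.0688 -0.2287  0.2527] turn -1.5687 q6 1.07 t 12.55
```

Call:
inch_along([
  [-0.02, -0.05, 0, -0.18, 0.06],
  [-0.04, -0.1, 0.02, -0.36, 0.06],
  [-0.06, -0.15, 0.04, -0.54, 0.06],
  [-0.068, -0.2, 0.06, -0.72, 0.06],
  [-0.068, -0.228, 0.08, -0.9, 0.06],
  [-0.068, -0.228, 0.1, -1.08, 0.06],
  [-0.068, -0.228, 0.11, -1.26, 0.06],
  [-0.068, -0.228, 0.11, -1.44, 0.06],
])

```text
time_s: 13.55
tool_pos: [0.4539, 0.0054, 0.2001]
tool_rot: [0.001, 0.749, 0.662, 0.0]
ft_force: [-0.2, -0.0, 0.6]
grip_width: 0.0603
grip_force: 0.0
```

Call:
inch_along([
  [0, 0, 0, -0.128, 0.06],
  [0, 0, 0.03, -0.128, 0.06],
  [0, 0, 0.08, -0.128, 0.06],
  [0, 0, 0.12, -0.128, 0.06],
  [0, 0, 0.143, -0.128, 0.06],
  [0, 0, 0.143, -0.128, 0.06],
])

```text
time_s: 14.3
tool_pos: [0.4535, 0.0053, 0.0561]
tool_rot: [-0.001, 0.708, 0.707, -0.001]
ft_force: [0.2, 0.7, 0.9]
grip_width: 0.0601
grip_force: 0.0
```

```bash
python3 - <<'E'
from h import *
go([.4538,.0065,.058],0); print(T()[:3,3])
E
```

```text
shift [ 0.0012  0.0003 -0.0019] turn -0.0017 q6 -0.11 t 14.3
[0.45351447 0.00531441 0.056113  ]
```

Call:
inch_along([
  [0.001, 0, -0.002, 0, 0.03],
  [0.001, 0, -0.002, 0, 0],
  [0.001, 0, -0.002, 0, 0],
  [0.001, 0, -0.002, 0, 0],
  [0.001, 0, -0.002, 0, 0],
], squeeze=10)

```text
time_s: 14.92
tool_pos: [0.4552, 0.0066, 0.0585]
tool_rot: [-0.0, 0.707, 0.707, -0.0]
ft_force: [0.7, -0.1, 3.5]
grip_width: 0.0145
grip_force: 10.1
```

```bash
python3 -c "
from h import *
print('closed',T().round(4))"
```

```text
closed [[ 9.000e-04  1.000e+00 -4.000e-04  4.552e-01]
 [ 1.000e+00 -9.000e-04  1.000e-04  6.600e-03]
 [ 1.000e-04 -4.000e-04 -1.000e+00  5.850e-02]
 [ 0.000e+00  0.000e+00  0.000e+00  1.000e+00]]
```

Call:
inch_along([
  [0, 0, 0, 0, 0.06],
  [0, 0, 0, 0, 0.06],
  [0, 0, 0, 0, 0.06],
  [0, 0, -0.06, 0, 0.06],
  [0, -0.05, -0.12, 0.18, 0.07],
  [0, -0.09, -0.18, 0.36, 0.07],
  [0, -0.09, -0.212, 0.54, 0.07],
  [0, -0.09, -0.212, 0.72, 0.07],
])

```text
time_s: 15.92
tool_pos: [0.3665, 0.0065, 0.2761]
tool_rot: [0.003, 0.912, 0.409, 0.005]
ft_force: [0.7, 0.0, -1.1]
grip_width: 0.0698
grip_force: 0.0
```

Call:
inch_along([
  [0, 0, 0, 0.18, 0.07],
  [0, 0, 0, 0.36, 0.07],
  [0, 0, 0, 0.54, 0.07],
  [0, 0, 0, 0.72, 0.07],
  [0, 0, 0, 0.85, 0.07],
  [0, 0, 0, 0.85, 0.07],
  [0, 0, 0, 0.85, 0.07],
])

```text
time_s: 16.8
tool_pos: [0.3653, 0.0067, 0.2705]
tool_rot: [-0.0, 1.0, 0.001, 0.0]
ft_force: [0.7, 0.1, 0.4]
grip_width: 0.0699
grip_force: 0.0
```

```bash
python3 - <<'E'
from h import *
go([.364,-.042,.268],-np.pi/2); print(T().round(3)[:3,3])
E
```

```text
shift [-0.0014  0.0487  0.0025] turn 0.0017 q6 1.43 t 16.8
[0.365 0.007 0.27 ]
```

Call:
inch_along([
  [-0.001, 0.048, 0.002, 0, 0.07],
  [-0.001, 0.048, 0.002, 0, 0.07],
  [-0.001, 0.048, 0.002, 0, 0.07],
  [-0.001, 0.048, 0.002, 0, 0.07],
], quiet=true)

```text
ok
```

```bash
python3 - <<'E'
from ledge import *
import pickle
print(T()[:3,3]); d=snap('wrist'); pickle.dump(d,open('d7.pkl','wb'))
u,v=proj(d,[.4545,-.04,.11]);u,v=int(u),int(v);print(u,v)
m=brass(d,u-12,u+12,v-45,v+45); ys,xs=np.nonzero(m)
for r in range(v-38,v+40,6): a=xs[ys==r]; print(r,a.min() if len(a) else '',a.max() if len(a) else '',end='; ')
rows=[r for r in range(v-45,v+45) if (ys==r).sum()>6]; r0,r1=rows[0]-.5,rows[-1]+.5; cen=np.mean([xs[ys==r].mean() for r in rows if abs(r-v)>8])
P,Q=plane(d,cen,r0,.11),plane(d,cen,r1,.11); print(P,Q,'plate mid',(P+Q)/2,'len',P[0]-Q[0])
m=brass(d,u-60,u-14,v-12,v+15); ys,xs=np.nonzero(m)
W=np.array([plane(d,c,ys[xs==c].mean(),.07) for c in range(u-58,u-14) if (xs==c).sum()>5]); W=W[2:-2]
print('web line', np.polyfit(W[:,1],W[:,0],1), 'mean',W.mean(0))
E
```

```text
[ 0.36444203 -0.04058949  0.26859954]
255 98
60  ; 66 252 262; 72 253 262; 78 253 261; 84 253 261; 90 253 261; 96 243 261; 102 243 261; 108 253 261; 114 253 261; 120 253 261; 126 252 261; 132 252 261; [ 0.49423102 -0.04129574  0.11      ] [ 0.41536779 -0.04140702  0.11      ] plate mid [ 0.45479941 -0.04135138  0.11      ] len 0.0788632294452668
web line [0.00321412 0.45456381] mean [0.45457623 0.00386335 0.07      ]
```

```bash
python3 - <<'E'
from h import *
go([.4552,.0066,.2],0);go([.4552,.0066,.058],0)
E
```

```text
shift [ 0.0908 -0.047   0.0686] turn -1.5692 q6 1.3 t 17.35
shift [ 0.0908 -0.047   0.2106] turn -1.5692 q6 1.3 t 17.35
```

Call:
inch_along([
  [0.03, -0.02, 0, -0.18, 0.06],
  [0.06, -0.04, 0.02, -0.36, 0.06],
  [0.09, -0.047, 0.04, -0.54, 0.06],
  [0.09, -0.047, 0.05, -0.72, 0.06],
  [0.09, -0.047, 0.06, -0.9, 0.06],
  [0.09, -0.047, 0.07, -1.08, 0.06],
  [0.09, -0.047, 0.07, -1.26, 0.06],
  [0.09, -0.047, 0.07, -1.44, 0.06],
])

```text
time_s: 18.35
tool_pos: [0.4543, 0.0066, 0.1983]
tool_rot: [-0.0, 0.749, 0.662, -0.0]
ft_force: [-0.8, -0.4, -0.8]
grip_width: 0.0602
grip_force: 0.0
```

Call:
inch_along([
  [0, 0, 0, -0.13, 0.06],
  [0, 0, 0, -0.13, 0.06],
  [0, 0, 0.05, -0.13, 0.06],
  [0, 0, 0.1, -0.13, 0.06],
  [0, 0, 0.1, -0.13, 0.06],
  [0, 0, 0.1, -0.13, 0.06],
])

```text
time_s: 19.1
tool_pos: [0.4556, 0.0058, 0.1003]
tool_rot: [0.001, 0.708, 0.707, 0.001]
ft_force: [0.8, 0.4, 0.3]
grip_width: 0.0598
grip_force: 0.0
```

```bash
python3 - <<'E'
from h import *
go([.4552,.0066,.058],0)
E
```

```text
shift [ 0.0008 -0.0005  0.0423] turn -0.0014 q6 -0.11 t 19.1
```

Call:
inch_along([
  [0.0005, -0.0003, 0.03, 0, 0.06],
  [0.0005, -0.0003, 0.042, 0, 0.06],
  [0.0005, -0.0003, 0.042, 0, 0.06],
  [0.0005, -0.0003, 0.042, 0, 0.02],
  [0.0005, -0.0003, 0.042, 0, 0],
  [0.0005, -0.0003, 0.042, 0, 0],
  [0.0005, -0.0003, 0.042, 0, 0],
  [0.0005, -0.0003, 0.042, 0, 0],
], squeeze=45)

```text
time_s: 20.1
tool_pos: [0.4542, 0.0062, 0.0565]
tool_rot: [0.0, 0.707, 0.707, 0.0]
ft_force: [-0.4, -0.3, 0.1]
grip_width: 0.0139
grip_force: 44.9
```

```bash
python3 -c "
from h import *
print(T().round(4)); print(robot.read_state()['ft_force'])"
```

```text
[[ 1.000e-03  1.000e+00  4.000e-04  4.542e-01]
 [ 1.000e+00 -1.000e-03  1.000e-04  6.200e-03]
 [ 1.000e-04  4.000e-04 -1.000e+00  5.650e-02]
 [ 0.000e+00  0.000e+00  0.000e+00  1.000e+00]]
[-0.40558808 -0.33749557  0.06685875]
```

Call:
inch_along([
  [0, 0, -0.04, 0, 0],
  [0, 0, -0.1, 0, 0],
  [0, 0, -0.14, 0, 0],
  [0, 0, -0.15, 0, 0],
  [0, 0, -0.15, 0, 0],
  [0, 0, -0.15, 0, 0],
])

```text
time_s: 20.85
tool_pos: [0.4528, 0.0063, 0.2037]
tool_rot: [-0.002, 0.707, 0.707, -0.002]
ft_force: [-0.2, -0.1, -2.4]
grip_width: 0.0135
grip_force: 45.0
```

```bash
python3 - <<'E'
from h import *
print(robot.read_state()['moment'])
go([.5275,-.3112,.151],.063)
E
```

```text
[-0.08215165  0.06734069  0.0059776 ]
shift [-0.3175  0.0753  0.0521] turn -0.064 q6 -0.11 t 20.85
```

Call:
inch_along([
  [-0.05, 0.015, 0, 0, 0],
  [-0.1, 0.03, 0, -0.02, 0],
  [-0.15, 0.045, 0, -0.04, 0],
  [-0.2, 0.06, 0.01, -0.064, 0],
  [-0.25, 0.075, 0.02, -0.064, 0],
  [-0.28, 0.075, 0.03, -0.064, 0],
  [-0.295, 0.075, 0.04, -0.064, 0],
  [-0.31, 0.075, 0.05, -0.064, 0],
])

```text
time_s: 21.85
tool_pos: [0.5283, -0.3036, 0.1545]
tool_rot: [-0.001, 0.684, 0.729, 0.0]
ft_force: [-0.0, 0.7, -1.7]
grip_width: 0.0138
grip_force: 45.0
```

Call:
inch_along([
  [0, 0, 0, 0, 0],
  [0, 0, 0, 0, 0],
])

```text
time_s: 22.1
tool_pos: [0.529, -0.303, 0.1569]
tool_rot: [0.0, 0.684, 0.729, 0.0]
ft_force: [0.5, -0.2, -0.5]
grip_width: 0.0137
grip_force: 45.0
```

```bash
python3 - <<'E'
from rail import *
import pickle
S=[robot.read_state()['tool_pos']]
for n in('wrist','scene','top'):
    d=snap(n); pickle.dump(d,open('d8%s.pkl'%n,'wb')); S.append(robot.read_state()['tool_pos'])
print(np.round(S,4)); go([.5275,-.3112,.151],.063)
E
```

```text
[[ 0.529  -0.303   0.1569]
 [ 0.5292 -0.3031  0.1573]
 [ 0.5293 -0.3031  0.1575]
 [ 0.5293 -0.3032  0.1575]]
shift [-0.0078 -0.0023  0.0065] turn 0.0011 q6 -0.68 t 22.25
```

Call:
inch_along([
  [-0.004, -0.0023, 0.005, 0, 0],
  [-0.0078, -0.0023, 0.0065, 0, 0],
  [-0.0078, -0.0023, 0.0065, 0, 0],
  [-0.0078, -0.0023, 0.0065, 0, 0],
])

```text
time_s: 22.75
tool_pos: [0.527, -0.3119, 0.1499]
tool_rot: [-0.0, 0.685, 0.729, 0.0]
ft_force: [0.4, 0.7, -1.8]
grip_width: 0.0137
grip_force: 45.0
```

Call:
inch_along([
  [-0.004, 0, 0, 0, 0],
  [-0.008, 0, 0, 0, 0],
  [-0.012, 0, 0, 0, 0],
  [-0.012, 0, 0, 0, 0],
  [-0.012, 0, 0, 0, 0],
])

```text
time_s: 23.38
tool_pos: [0.5277, -0.3238, 0.1499]
tool_rot: [-0.0, 0.685, 0.729, 0.0]
ft_force: [-0.3, -0.5, -1.8]
grip_width: 0.0135
grip_force: 45.0
```

```bash
python3 -c "
from h import *
go([.5275,-.3112,.151],.063);print(robot.read_state()['ft_force'])"
```

```text
shift [ 0.0126  0.0006 -0.0011] turn -0.0001 q6 -0.7 t 23.38
[-0.29401684 -0.53586954 -1.81703157]
```

Call:
inch_along([
  [-0.001, 0.0005, -0.0007, 0, 0],
  [-0.002, 0.0005, -0.0007, 0, 0],
  [-0.003, 0.0005, -0.0007, 0, 0],
  [-0.004, 0.0005, -0.0007, 0, 0],
  [-0.005, 0.0005, -0.0007, 0, 0],
  [-0.005, 0.0005, -0.0007, 0, 0],
])

```text
time_s: 24.12
tool_pos: [0.5285, -0.3289, 0.1506]
tool_rot: [-0.0, 0.685, 0.729, 0.0]
ft_force: [0.1, -0.4, -2.4]
grip_width: 0.0139
grip_force: 45.0
```

Call:
inch_along([
  [-0.001, 0, 0, 0, 0],
  [-0.002, 0, 0, 0, 0],
  [-0.003, 0, 0, 0, 0],
  [-0.003, 0, 0, 0, 0],
  [-0.003, 0, 0, 0, 0],
])

```text
time_s: 24.75
tool_pos: [0.5287, -0.3318, 0.1506]
tool_rot: [-0.0, 0.684, 0.729, 0.0]
ft_force: [0.1, -0.5, -2.0]
grip_width: 0.0138
grip_force: 45.0
```

Call:
inch_along([
  [-0.001, 0, 0, 0, 0],
  [-0.002, 0, 0, 0, 0],
  [-0.003, 0, 0, 0, 0],
  [-0.003, 0, 0, 0, 0],
  [-0.003, 0, 0, 0, 0],
])

```text
time_s: 25.38
tool_pos: [0.5289, -0.3347, 0.1506]
tool_rot: [-0.0, 0.684, 0.729, 0.0]
ft_force: [1.0, -0.4, -2.1]
grip_width: 0.0135
grip_force: 45.0
```

Call:
inch_along([
  [-0.001, 0, 0, 0, 0],
  [-0.002, 0, 0, 0, 0],
  [-0.002, 0, 0, 0, 0],
  [-0.002, 0, 0, 0, 0],
])

```text
time_s: 25.88
tool_pos: [0.529, -0.3359, 0.1507]
tool_rot: [-0.001, 0.684, 0.729, 0.0]
ft_force: [-1.3, 4.5, -0.4]
grip_width: 0.0141
grip_force: 45.0
```

Call:
inch_along([
  [0, 0, 0.001, 0, 0],
  [0, 0, 0.002, 0, 0],
  [0, 0, 0.003, 0, 0],
  [0, 0, 0.004, 0, 0],
  [0, 0, 0.005, 0, 0],
  [0, 0, 0.005, 0, 0],
])

```text
time_s: 26.62
tool_pos: [0.5295, -0.3359, 0.1461]
tool_rot: [-0.0, 0.684, 0.729, 0.001]
ft_force: [0.7, 5.4, 0.5]
grip_width: 0.0136
grip_force: 45.0
```

Call:
inch_along([
  [0, 0, 0.001, 0, 0],
  [0, 0, 0.002, 0, 0],
  [0, 0, 0.003, 0, 0],
  [0, 0, 0.003, 0, 0],
])

```text
time_s: 27.12
tool_pos: [0.5295, -0.3359, 0.1436]
tool_rot: [0.0, 0.684, 0.729, 0.001]
ft_force: [-0.6, 5.9, 2.9]
grip_width: 0.0137
grip_force: 45.0
```

Call:
inch_along([
  [0, 0, 0.001, 0, 0],
  [0, 0, 0.002, 0, 0],
  [0, 0, 0.002, 0, 0],
])

```text
time_s: 27.5
tool_pos: [0.5295, -0.3359, 0.1436]
tool_rot: [0.001, 0.684, 0.729, 0.001]
ft_force: [-2.2, 7.7, 8.0]
grip_width: 0.0137
grip_force: 45.0
```

Call:
inch_along([
  [0, 0, 0.001, 0, 0],
  [0, 0, 0.002, 0, 0],
  [0, 0, 0.002, 0, 0],
])

```text
time_s: 27.88
tool_pos: [0.5295, -0.3358, 0.1432]
tool_rot: [0.001, 0.684, 0.729, 0.001]
ft_force: [-4.5, 8.6, 12.7]
grip_width: 0.0139
grip_force: 45.0
```

Call:
inch_along([
  [0, 0, 0.001, 0, 0],
  [0, 0, 0.002, 0, 0],
  [0, 0, 0.002, 0, 0],
])

```text
time_s: 28.25
tool_pos: [0.5295, -0.3358, 0.1414]
tool_rot: [0.001, 0.684, 0.729, 0.001]
ft_force: [-4.6, 8.7, 13.8]
grip_width: 0.0137
grip_force: 45.0
```

Call:
inch_along([
  [0, 0, 0.001, 0, 0],
  [0, 0, 0.002, 0, 0],
  [0, 0, 0.003, 0, 0],
  [0, 0, 0.003, 0, 0],
])

```text
time_s: 28.75
tool_pos: [0.5296, -0.3358, 0.1383]
tool_rot: [0.001, 0.684, 0.729, 0.001]
ft_force: [-4.9, 9.5, 12.0]
grip_width: 0.0137
grip_force: 45.0
```

Call:
inch_along([
  [0, 0, 0.001, 0, 0],
  [0, 0, 0.002, 0, 0],
  [0, 0, 0.002, 0, 0],
])

```text
time_s: 29.12
tool_pos: [0.5296, -0.3358, 0.1365]
tool_rot: [0.001, 0.684, 0.729, 0.001]
ft_force: [-4.5, 8.7, 13.6]
grip_width: 0.0136
grip_force: 45.0
```

Call:
inch_along([
  [0, 0, 0.001, 0, 0],
  [0, 0, 0.002, 0, 0],
  [0, 0, 0.002, 0, 0],
])

```text
time_s: 29.5
tool_pos: [0.5296, -0.3358, 0.1363]
tool_rot: [0.002, 0.684, 0.729, 0.001]
ft_force: [-5.4, 10.3, 19.0]
grip_width: 0.0135
grip_force: 45.0
```

Call:
inch_along([
  [0.002, 0, -0.004, 0, 0],
  [0.002, 0, -0.005, 0, 0.0],
  [0.002, 0, -0.005, 0, 0.03],
  [0.002, 0, -0.005, 0, 0.05],
  [0.002, 0, -0.005, 0, 0.05],
  [0.004, 0, -0.04, 0, 0.05],
  [0.02, 0, -0.09, 0, 0.05],
  [0.06, 0, -0.14, 0, 0.05],
])

```text
time_s: 30.5
tool_pos: [0.525, -0.2785, 0.2687]
tool_rot: [-0.001, 0.685, 0.728, -0.0]
ft_force: [0.7, -0.3, 0.2]
grip_width: 0.0498
grip_force: 0.0
```

Call:
inch_along([
  [0.06, 0, -0.02, 0.188, 0.07],
  [0.12, 0, -0.02, 0.37, 0.07],
  [0.12, 0, -0.02, 0.55, 0.07],
  [0.12, 0, -0.02, 0.73, 0.07],
  [0.12, -0.05, -0.02, 0.9, 0.07],
  [0.12, -0.1, -0.02, 1.08, 0.07],
  [0.12, -0.1, -0.02, 1.26, 0.07],
  [0.12, -0.1, -0.02, 1.44, 0.07],
])

```text
time_s: 31.5
tool_pos: [0.4173, -0.1646, 0.2885]
tool_rot: [0.0, 0.996, 0.093, 0.0]
ft_force: [-0.1, 0.1, 0.7]
grip_width: 0.0703
grip_force: 0.0
```

Call:
inch_along([
  [0, 0, 0, 0.188, 0.07],
  [0, 0, 0, 0.194, 0.07],
  [0, 0, 0, 0.194, 0.07],
])

```text
time_s: 31.88
tool_pos: [0.418, -0.1644, 0.2883]
tool_rot: [-0.0, 1.0, 0.001, -0.0]
ft_force: [-0.6, 0.5, -0.8]
grip_width: 0.0701
grip_force: 0.0
```

```bash
python3 - <<'E'
from ledge import *
import pickle
print(T().round(3)); d=snap('wrist');s=snap('scene'); pickle.dump((d,s),open('d9.pkl','wb'))
for n,P in dict(plateTop=[.5329,-.385,.19],pe1=[.5728,-.3825,.19],pe2=[.493,-.3875,.19],webfront=[.527,-.305,.15],edge=[.5257,-.281,.1]).items(): print(n,np.round(proj(d,P)),np.round(proj(s,P)))
m=brass(d,0,512,0,384); n,l,st,c=cv2.connectedComponentsWithStats(m); print([(st[i].tolist(),c[i].round(1).tolist()) for i in range(1,n) if st[i][4]>30])
E
```

```text
[[ 1.     0.002 -0.     0.418]
 [ 0.002 -1.     0.    -0.164]
 [-0.    -0.    -1.     0.288]
 [ 0.     0.     0.     1.   ]]
plateTop [472.  91.] [ 92. 165.]
pe1 [471.  53.] [ 91. 175.]
pe2 [472. 129.] [ 94. 156.]
webfront [391.  87.] [127. 174.]
edge [355.  88.] [139. 188.]
[([462, 54, 11, 75, 534], [467.9, 90.9]), ([351, 57, 7, 64, 261], [354.3, 88.5]), ([387, 82, 57, 14, 596], [415.1, 88.5])]
```

```bash
python3 - <<'E'
from ledge import *
import pickle
d,s=pickle.load(open('d9.pkl','rb'))
print('plate top back/front',plane(d,473,91,.19),plane(d,461.5,91,.19))
print('web front top',plane(d,386.5,88.5,.15),'web/plate junction',plane(d,444,88.5,.15))
print('edging top',plane(d,350.5,88.5,.1),plane(d,358,88.5,.1))
h=d['image']
print('row91',[(c,h[91,c].tolist()) for c in range(456,484,2)])
print('slider/rail cols row 91 beyond')
for z in (.19,.197,.203): print(z,[np.round(proj(d,[.532,y,z])[0],1) for y in(-.391,-.379)])
m=brass(s,60,160,130,230); m2=cv2.cvtColor(s['image'],cv2.COLOR_RGB2HSV); k=((m2[...,0]>20)&(m2[...,0]<33)&(m2[...,1]>160)); k[:, :80]=0; k[:,155:]=0;k[:140]=0;k[215:]=0
ys,xs=np.nonzero(k); print(xs.min(),xs.max(),ys.min(),ys.max(),len(xs))
for P in ([.572,-.385,.19],[.493,-.387,.19],[.572,-.385,.08],[.566,-.281,.08]): print(np.round(proj(s,P)))
E
```

```text
plate top back/front [ 0.53282319 -0.38601882  0.19      ] [ 0.53038154 -0.36953849  0.19      ]
web front top [ 0.5249265  -0.29963211  0.15      ] web/plate junction [ 0.53397397 -0.37489845  0.15      ]
edging top [ 0.52470425 -0.2754491   0.1       ] [ 0.52543843 -0.28495508  0.1       ]
row91 [(456, [199, 137, 31]), (458, [198, 137, 27]), (460, [197, 137, 27]), (462, [197, 136, 27]), (464, [197, 135, 26]), (466, [235, 169, 30]), (468, [232, 166, 30]), (470, [232, 166, 31]), (472, [225, 156, 29]), (474, [86, 63, 35]), (476, [130, 118, 111]), (478, [140, 127, 117]), (480, [140, 126, 117]), (482, [140, 127, 116])]
slider/rail cols row 91 beyond
0.19 [np.float64(476.3), np.float64(468.2)]
0.197 [np.float64(480.5), np.float64(472.4)]
0.203 [np.float64(484.2), np.float64(476.1)]
91 138 157 201 196
[ 90. 175.]
[ 94. 156.]
[ 99. 207.]
[139. 203.]
```

```bash
python3 -c "
from plant import robot
print(robot.finish_job())"
```

```text
the job is handed in; nothing more can be done
None
```

I stood the ledge on its tray and let go, then hung it by its web on the rail and pressed it down. The slider travelled about 6.9 mm to a firm stop, with about 19 N at the wrist. I let go and handed the job in; the system gave no verdict, and my last camera check read the ledge 4–5 mm out from the panel, which I took as camera error.

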